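# Stopper the wide-necked carafe at the dessert pass

### The job

Two white carafes stand open among the desserts. Take the larger of the two wooden stoppers by its knob and set it upright into the wide-necked (shorter) carafe until its flange rests flat on the rim; place it gently rather than letting it drop, and let go. Leave the smaller stopper and the tall slim carafe where they stand, and do not push the wide-necked carafe about or tip it.

Things in the scene. Friction and masses are not known exactly. Their poses are not given: they have to be found in the camera images.
- wide_stopper_center (a point): Larger stopper, 105 to 170 g, round about z (up), loose, standing on its plug. 82 mm tall; from the foot up: cork plug 34 mm long, 40 mm across at the tip, 50 at the top; wooden flange 82 mm across, 6 thick; upright wooden knob 32 mm across, 42 tall. Point: on the axis half-way up, 41 mm above the foot; knob's middle is 20 mm above it, flange's underside 7 mm below it.
- wide_mouth (a point): Centre of the mouth, level with the rim, of the wide-necked carafe: loose, white ceramic, 0.6 to 1 kg, 155 mm tall, body 98 mm across, rim 74 mm outside. Bore 64 mm at the rim, 56 mm at 23 mm below it, then widening into the hollow body. z is up. The larger stopper hangs in it by its flange on the rim, with about 7 mm play all round.
- slim_stopper_center (a point): Smaller stopper, not to be used: same shape and materials, 78 mm tall, flange 52 mm across, knob 26, plug 24 to 29. Point: on the axis half-way up, 39 mm above the foot. Loose. One stopper stands left and one right of the robot's centre line, either way round.
- slim_mouth (a point): Centre of the mouth, level with the rim, of the slim carafe, not to be used: loose, white ceramic, 185 mm tall, body 84 mm across, rim 43 mm outside, bore 34. The two carafes stand behind the stoppers as seen from the robot, one left and one right, either way round.
Mind the look-alikes: they are no part of the job. Leave any blue or green look-alike of the part that bears wide_stopper_center alone. What is shaped like the part that bears wide_mouth but orange is not meant.

How it is judged:
By the outcome, as a careful person would: the job done as asked, in the order asked, and still so for the second after the job is handed in, with the robot touching nothing.
It also fails if it takes over 38 s, if anything falls off the work surface, if the arm or the gripper's body presses on something with over 40 N, if the wrist force passes 120 N, or if a joint passes its speed limit or range.

### The arm

A 6-joint arm with a two-finger parallel gripper is mounted at the origin on the work surface. World frame = base frame: x ahead of the robot, y to its left, z up, the work surface at z = 0. Lengths are in m, angles in rad, forces in N, time in s.
With the tool pointing down it reaches from about 0.3 to 0.775 m from the base axis. Payload 14.6 kg.
Tool frame: the origin (TCP) lies between the finger pads; the fingertips stand 14 mm ahead of it and the grasp point (between the pads) lies 5 mm behind it; z points along the fingers, y is the line along which they close (so a half turn about z gives the same grasp; the last joint's range is limited). The gripper opens to 94 mm and grips with 3 to 60 N. Pads are 16 mm wide; open, the fingers measure 119 mm over their backs; the gripper's body (75 mm by 177 mm) begins 78 mm behind the grasp point.
Start: joints at [1.041, 0.3, 1.521, -0, 1.321, -0.067], TCP at [0.246, 0.492, 0.219] pointing down, gripper open.
Joint ranges: [-3.03, 3.03], [-0.79, 2.21], [0.23, 2.52], [-1.04, 4.18], [0, 3.07], [-2.55, 2.55]. Speed limits (rad/s): [2.22, 2.22, 2.57, 3.14, 3.14, 3.14].

### API

Orientations are given as [roll, pitch, yaw] about the fixed x, y, z axes, in that order (R = Rz(yaw) Ry(pitch) Rx(roll)).
In Python, from station import ctrl gives the robot as it stands. The module is installed in compiled form; this text tells all that it offers.
- The arm moves only by the tool move_arm, never from a script. Its argument "targets" is a list of rows, each a list of 7 numbers: the opening, from -1 (shut) to 1 (fully open), then the shift along the tool's x, y, z in units of 50 mm (1.0 is 50 mm), then the turn, a rotation vector about the tool's x, y, z in rad. A call has 1 to 12 rows; each row is the pose to reach, as a shift and turn from the pose commanded when the call began, along the tool's axes at that moment; what a row does not reach only later rows make up. A row lasts 1/10 s, in which the tool goes at most 50 mm and 8.59 degrees, less where a joint would pass 70% of its speed; a pose out of reach is approached as far as the arm can. A call with a gripper value outside its range is refused whole. The fingers move at their own pace and stop on an object; "grip_force" is the grip in N (left out, the last holds). Time passes only in rows, so rows that repeat a pose let the fingers close. It gives the time, the measured TCP pose, the force, the opening and the grip force at its end, in the units of the state.
- ctrl.get_obs(): the state, without advancing time (a new reading comes with each control period).
- ctrl.camera(name): name is "side" or "top"; returns (picture, depth): 420x560x3 uint8, red, green, blue; 420x560 float32, m along the optical axis (not along the pixel's ray), 0 where there is no reading.
- ctrl.camera_params(name): a dict with "intrinsics" (3x3 intrinsics, pixels), "k1" (the pictures are not rectified: a ray, as slopes to the right and down, at radius r is drawn at 1 + k1 r^2 times it, then the intrinsics apply), "rvec" (rotation vector, rad) and "tvec" (3), from world to camera coordinates, as OpenCV has them. Camera axes: x right, y down, z forward; pixel columns grow to the right and rows downward; lengths in m; the calibration is good to about 2 mm. A picture is of the moment at which its call begins. camera_params takes no time and is no camera call.
- ctrl.hand_in(): hands the job in; it is judged then, once.
Trained networks look in the newest picture that a camera, given by its name, has taken for a name from the list of things; names that differ only in an ending like _2 or _b are one class to them, and where a whole thing is asked for, a point or a joint stands for the part that bears it (a point fixed in the world has none). Each returns a list of dicts, best first, with "score" (0 to 1); they miss things now and then, are a little off and sometimes report something else, mostly with a low value. They report only what shows in the picture. A call takes as long as a camera call. They do not tell look-alikes from the thing itself.
- ctrl.cut_out(camera, target): "region" (420x560 bool, what is visible of it) and "point" ([column, row] in pixels, amid what is visible of it).
- ctrl.tip_of(camera, target): "point" ([column, row] in pixels: a listed point, or the origin of a listed thing).
The state is a dict: "time_s": time; "qpos": joint angles; "joint_vel": joint speeds; "tau": joint torques, N m; "ee_pos": TCP position; "eef_rot": TCP orientation; "force": force on the tool from outside, world axes, zero at the start; "moment": the same for the moment, N m; "grip_width": finger opening in m; "grip_force": force on a finger pad.
Only numpy, scipy, OpenCV 4.12 (cv2) and the standard library are available. Lean on these libraries where they do the work, as an engineer would, in place of code of your own. Each camera call takes 0.05 s, during which the arm holds its last target. There are 200 camera calls.

## Working session

There is one attempt and no reset: what is moved stays moved. The work goes in short steps, Python scripts to look and compute and a tool call to move; the robot and the scene stay as the last step left them, time stands still between calls to the robot, and variables do not carry over. Pictures are saved under pics/ and viewed, at most 10 in all, crops included, and the job is handed in when it is done.

Besides the shell and the picture viewer there is one more tool, called after "Request:" as name([rows], argument=value, ...), one row to a line, values as JSON. move_arm: Moves the arm, as the interface text tells. Its arguments: {"type":"object","properties":{"targets":{"type":"array"},"grip_force":{"type":"number"}},"required":["targets"]}

```bash
mkdir -p pics
cat > h.py <<'E'
import numpy as np, cv2
from station import ctrl
def cam(n):
    p=ctrl.camera_params(n); K=np.array(p["intrinsics"],float); R=cv2.Rodrigues(np.array(p["rvec"],float))[0]; t=np.array(p["tvec"],float).ravel()
    return K,float(p["k1"]),R,t
def ray(n,uv):
    K,k1,R,t=cam(n)
    s=cv2.undistortPoints(np.array(uv,float).reshape(-1,1,2),K,np.array([k1,0,0,0,0.])).reshape(-1,2)
    return np.c_[s,np.ones(len(s))],R,t
def at_depth(n,uv,d):
    s,R,t=ray(n,uv); return (s*np.array(d).reshape(-1,1)-t)@R
def at_z(n,uv,z):
    s,R,t=ray(n,uv); c=-R.T@t; d=s@R; return c+d*((z-c[2])/d[:,2])[:,None]
def proj(n,P):
    K,k1,R,t=cam(n); p=ctrl.camera_params(n)
    return cv2.projectPoints(np.array(P,float).reshape(-1,3),np.array(p["rvec"],float),t,K,np.array([k1,0,0,0,0.]))[0].reshape(-1,2)
def shoot(n,name):
    im,d=ctrl.camera(n); cv2.imwrite(f"pics/{name}.png",im[:,:,::-1]); return im,d
E
python3 - <<'E'
from h import *
for n in("top","side"):
    im,d=shoot(n,n+"0"); np.save(n+"0d.npy",d)
    K,k1,R,t=cam(n); print(n,"campos",(-R.T@t).round(3))
    for o in("wide_stopper_center","wide_mouth","slim_stopper_center","slim_mouth"):
        for r in ctrl.tip_of(n,o): 
            print(o,round(r["score"],2),np.round(r["point"]), at_z(n,[r["point"]],{"wide_stopper_center":.041,"wide_mouth":.155,"slim_stopper_center":.039,"slim_mouth":.185}[o]).round(3))
o=ctrl.get_obs();print(o["time_s"],o["ee_pos"],o["eef_rot"],o["grip_width"])
E
```

```text
top campos [ 0.359 -0.028  1.04 ]
wide_stopper_center 0.72 [328. 278.] [[ 0.334 -0.136  0.041]]
wide_stopper_center 0.56 [337. 222.] [[ 0.461 -0.162  0.041]]
wide_mouth 0.72 [184. 138.] [[0.632 0.172 0.155]]
wide_mouth 0.64 [218. 281.] [[0.335 0.098 0.155]]
slim_stopper_center 0.8 [184. 226.] [[0.458 0.195 0.039]]
side campos [ 0.184 -0.425  0.661]
wide_stopper_center 0.89 [240. 336.] [[ 0.322 -0.142  0.041]]
wide_stopper_center 0.63 [310. 300.] [[ 0.459 -0.163  0.041]]
wide_stopper_center 0.6 [284. 387.] [[ 0.328 -0.252  0.041]]
wide_stopper_center 0.28 [273. 130.] [[0.735 0.299 0.041]]
wide_mouth 0.95 [271. 130.] [[0.63  0.172 0.155]]
wide_mouth 0.81 [168. 206.] [[0.336 0.095 0.155]]
slim_stopper_center 0.55 [201. 192.] [[0.453 0.211 0.039]]
slim_mouth 0.73 [395. 193.] [[ 0.656 -0.155  0.185]]
0.5 [0.24552631 0.49213194 0.21939914] [-3.14152333e+00 -2.67545802e-05  2.67881430e+00] 0.09381126617954018
```

View pics/top0.png

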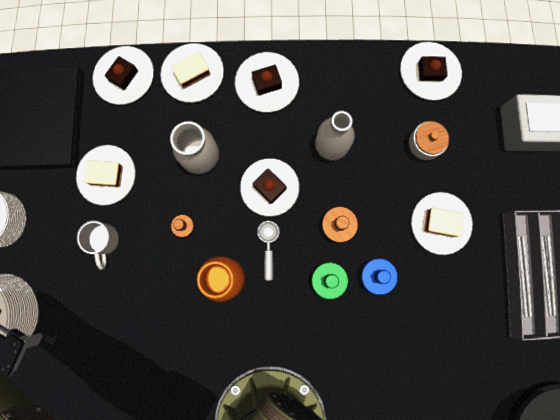

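View pics/side0.png

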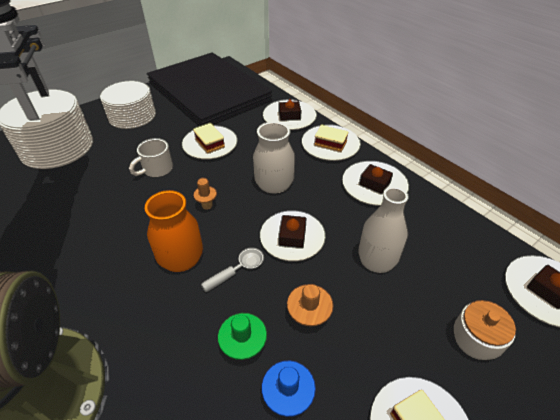

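Candidates for the larger stopper are the wooden one (top 340,224 / side 310,305), green (330,280) and blue (380,277), which are look-alikes, the small wooden stopper (182,226), and the wooden-lidded pot (431,140), which is no stopper. I choose the wooden one at (340,224). For the carafe I take the white one with the wide neck at top (188,140). The orange one at (220,280) is not meant, and the slim one is at (340,125).

Run:
```python
from h import *
im=cv2.imread("pics/top0.png");s=cv2.imread("pics/side0.png")
a=cv2.resize(im[180:310,280:410],(390,390),interpolation=2);b=cv2.resize(im[95:225,140:270],(390,390),interpolation=2)
cv2.imwrite("pics/crop0.png",np.hstack([a,b]))
def blob(n,c,hw,zlo,zhi):
    d=np.load(n+"0d.npy");u,v=np.meshgrid(np.arange(c[0]-hw,c[0]+hw),np.arange(c[1]-hw,c[1]+hw))
    u=u.ravel();v=v.ravel();D=d[v,u];k=D>0;P=at_depth(n,np.c_[u,v][k],D[k]);P=P[(P[:,2]>zlo)&(P[:,2]<zhi)]
    print(n,c,len(P),"mid",((P.min(0)+P.max(0))/2).round(4),"mean",P.mean(0).round(4),"ext",(P.max(0)-P.min(0)).round(3))
blob("top",(340,224),22,.07,.1);blob("top",(340,224),25,.025,.055)
blob("side",(310,300),26,.076,.1)
blob("top",(188,135),28,.145,.17);blob("side",(272,135),28,.148,.17)
```

```text
top (340, 224) 163 mid [ 0.4571 -0.1658  0.0781] mean [ 0.4569 -0.1656  0.0809] ext [0.03  0.029 0.016]
top (340, 224) 804 mid [ 0.4578 -0.1667  0.0418] mean [ 0.4565 -0.1656  0.04  ] ext [0.08  0.081 0.017]
side (310, 300) 228 mid [ 0.4531 -0.1678  0.0801] mean [ 0.4528 -0.1687  0.081 ] ext [0.028 0.029 0.008]
top (188, 135) 330 mid [0.6343 0.1659 0.1531] mean [0.6372 0.1682 0.1535] ext [0.071 0.074 0.016]
side (272, 135) 252 mid [0.6304 0.1648 0.1525] mean [0.6307 0.1658 0.153 ] ext [0.072 0.073 0.009]
```

View pics/crop0.png

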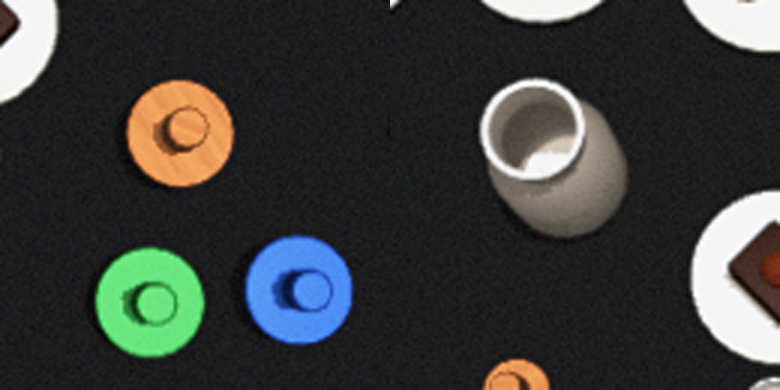

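The crop shows the plain wooden stopper beside its green and blue look-alikes, and the white wide-mouthed carafe. Moving above the stopper.

Request:
move_arm([
  [1, -0.6, -0.6, -0.8, 0, 0, 0],
  [1, -1.3, -1.33, -0.8, 0, 0, 0],
  [1, -2, -2.05, -0.8, 0, 0, 0],
  [1, -2.7, -2.77, -0.8, 0, 0, 0],
  [1, -3.4, -3.5, -0.8, 0, 0, 0],
  [1, -4.1, -4.2, -0.8, 0, 0, 0],
  [1, -4.8, -4.93, -0.8, 0, 0, 0],
  [1, -5.5, -5.65, -0.8, 0, 0, 0],
  [1, -6.2, -6.37, -0.8, 0, 0, 0],
  [1, -6.9, -7.1, -0.8, 0, 0, 0],
  [1, -7.6, -7.8, -0.8, 0, 0, 0],
  [1, -8.3, -8.5, -0.8, 0, 0, 0],
])

```text
time_s: 1.7
ee_pos: [0.4248, -0.0682, 0.2598]
eef_rot: [3.141, 0.001, 2.679]
force: [0.4, 0.9, -0.8]
grip_width: 0.094
grip_force: 0.0
```

Request:
move_arm([
  [1, -0.7, -0.7, 0, 0, 0, 0],
  [1, -1.35, -1.4, 0, 0, 0, 0],
  [1, -1.35, -1.4, 0.8, 0, 0, 0],
  [1, -1.35, -1.4, 1.6, 0, 0, 0],
  [1, -1.35, -1.4, 2.3, 0, 0, 0],
  [1, -1.35, -1.4, 2.8, 0, 0, 0],
  [1, -1.35, -1.4, 2.8, 0, 0, 0],
])

```text
time_s: 2.4
ee_pos: [0.4524, -0.1581, 0.1168]
eef_rot: [-3.141, -0.005, 2.679]
force: [-0.4, -0.0, 0.4]
grip_width: 0.0936
grip_force: 0.0
```

Run:
```python
from h import *
a,_=shoot("top","t1");b,_=shoot("side","s1")
print(ctrl.get_obs()["ee_pos"])
f=lambda im,u,v:cv2.resize(im[v-60:v+60,u-60:u+60],(390,390),interpolation=2)[:,:,::-1]
cv2.imwrite("pics/c1.png",np.hstack([f(a,340,222),f(b,310,290)]))
```

```text
[ 0.45411542 -0.15883214  0.12028251]
```

View pics/c1.png

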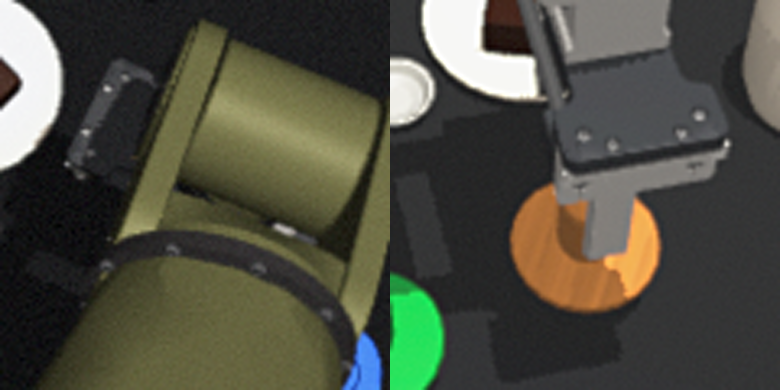

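The side crop shows the open fingers straddling the wooden knob. The TCP is still about 7 mm short in y, so I correct that, descend and close.

Request:
move_arm([
  [1, -0.1, -0.11, 0, 0, 0, 0],
  [1, -0.1, -0.11, 0.5, 0, 0, 0],
  [1, -0.1, -0.11, 0.9, 0, 0, 0],
  [1, -0.1, -0.11, 1.18, 0, 0, 0],
  [1, -0.1, -0.11, 1.18, 0, 0, 0],
  [1, -0.1, -0.11, 1.18, 0, 0, 0],
  [0.2, -0.1, -0.11, 1.18, 0, 0, 0],
  [-0.1, -0.1, -0.11, 1.18, 0, 0, 0],
  [-0.2, -0.1, -0.11, 1.18, 0, 0, 0],
  [-0.3, -0.1, -0.11, 1.18, 0, 0, 0],
  [-0.5, -0.1, -0.11, 1.18, 0, 0, 0],
  [-1, -0.1, -0.11, 1.18, 0, 0, 0],
], grip_force=15)

```text
time_s: 3.7
ee_pos: [0.4558, -0.1658, 0.0605]
eef_rot: [-3.142, -0.0, 2.679]
force: [-0.7, 0.3, -0.2]
grip_width: 0.0495
grip_force: 0.0
```

Request:
move_arm([
  [-1, 0, 0, 0, 0, 0, 0],
  [-1, 0, 0, 0, 0, 0, 0],
  [-1, 0, 0, 0, 0, 0, 0],
], grip_force=20)

```text
time_s: 4.0
ee_pos: [0.4558, -0.1658, 0.0604]
eef_rot: [-3.142, -0.0, 2.679]
force: [0.4, 0.4, 0.8]
grip_width: 0.0313
grip_force: 20.0
```

Request:
move_arm([
  [-1, 0, 0, -0.2, 0, 0, 0],
  [-1, 0, 0, -0.8, 0, 0, 0],
  [-1, 0, 0, -1.6, 0, 0, 0],
  [-1, 0, 0, -2.4, 0, 0, 0],
  [-1, 0, 0, -3.2, 0, 0, 0],
  [-1, 0, 0, -3.8, 0, 0, 0],
  [-1, 0, 0, -4.2, 0, 0, 0],
  [-1, 0, 0, -4.2, 0, 0, 0],
])

```text
time_s: 4.8
ee_pos: [0.4564, -0.1661, 0.2735]
eef_rot: [3.141, 0.005, 2.679]
force: [-0.6, -1.1, -1.9]
grip_width: 0.0316
grip_force: 20.0
```

Request:
move_arm([
  [-1, 0, 0.4, 0, 0, 0, 0],
  [-1, -0.03, 1.1, 0, 0, 0, 0],
  [-1, -0.05, 1.9, 0, 0, 0, 0],
  [-1, -0.07, 2.7, 0, 0, 0, 0],
  [-1, -0.09, 3.5, 0, 0, 0, 0],
  [-1, -0.11, 4.3, 0, 0, 0, 0],
  [-1, -0.13, 5.1, 0, 0, 0, 0],
  [-1, -0.15, 5.9, 0, 0, 0, 0],
  [-1, -0.17, 6.6, 0, 0, 0, 0],
  [-1, -0.19, 7.2, 0, 0, 0, 0],
  [-1, -0.19, 7.51, 0, 0, 0, 0],
  [-1, -0.19, 7.51, 0, 0, 0, 0],
])

```text
time_s: 6.0
ee_pos: [0.6318, 0.1674, 0.2682]
eef_rot: [-3.14, -0.002, 2.681]
force: [-0.9, -0.4, -0.5]
grip_width: 0.0316
grip_force: 20.0
```

Run:
```python
from h import *
a,d=shoot("top","t2");b,e=shoot("side","s2")
o=ctrl.get_obs();print(o["time_s"],o["ee_pos"],o["eef_rot"],o["grip_width"],o["force"])
np.save("s2d.npy",e)
p=o["ee_pos"]
f=lambda im,u,v:cv2.resize(im[max(v-75,0):max(v-75,0)+150,u-75:u+75],(390,390),interpolation=2)[:,:,::-1]
cv2.imwrite("pics/c2.png",np.hstack([f(a,185,140),f(b,272,120)]))
for r in ctrl.tip_of("side","wide_mouth"): print(r["score"],at_z("side",[r["point"]],.155))
for r in ctrl.tip_of("side","wide_stopper_center"): print(r["score"],r["point"],at_z("side",[r["point"]],p[2]-.061+.041))
```

```text
6.1 [0.63156722 0.1654376  0.26927954] [-3.14037656e+00 -1.23815709e-03  2.67896712e+00] 0.031374412123195354 [ 0.38354947 -0.19735692 -0.11019364]
0.95 [[0.33051078 0.09764764 0.155     ]]
0.91 [[0.63213586 0.16959809 0.155     ]]
0.91 [271.2, 94.5] [[0.62404095 0.15969299 0.24927954]]
0.9 [241.1, 337.1] [[ 0.27602155 -0.23813406  0.24927954]]
0.82 [284.7, 386.7] [[ 0.2803217  -0.30994692  0.24927954]]
```

View pics/c2.png

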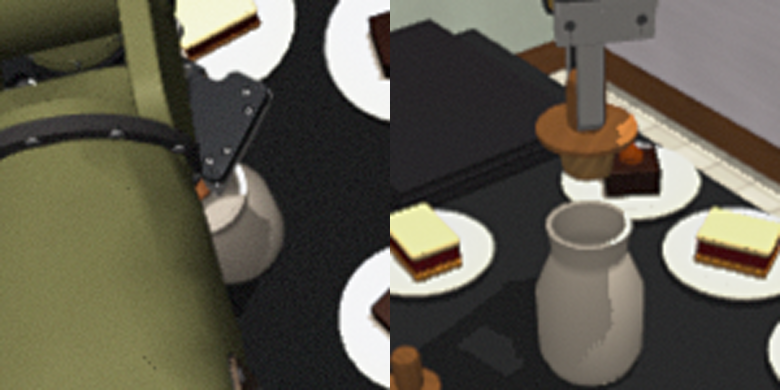

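The stopper hangs upright above the mouth (side crop: flange at 587,130, rim at 588,225). I compare flange and rim in the same depth image.

Run:
```python
from h import *
d=np.load("s2d.npy");im=cv2.imread("pics/s2.png").astype(int)
def pts(u0,u1,v0,v1,m=None):
    u,v=np.meshgrid(np.arange(u0,u1),np.arange(v0,v1));u=u.ravel();v=v.ravel();D=d[v,u];k=D>0
    if m is not None:k&=m[v,u]
    return at_depth("side",np.c_[u,v][k],D[k])
wood=(im[:,:,2]>im[:,:,0]+50)
P=pts(250,300,75,118,wood); P=P[(P[:,0]>.55)&(P[:,0]<.7)&(P[:,1]<.25)&(P[:,2]>.23)&(P[:,2]<.262)]
print(len(P),np.percentile(P,[0,5,95,100],axis=0).round(3))
def circ(P):
    A=np.c_[2*P[:,:2],np.ones(len(P))];return np.linalg.lstsq(A,(P[:,:2]**2).sum(1),rcond=None)[0][:2]
Q=pts(245,300,105,150);Q=Q[(Q[:,2]>.15)&(Q[:,2]<.16)&(Q[:,0]<.7)]
print(len(Q),((Q.min(0)+Q.max(0))/2).round(4),circ(Q).round(4),(Q.max(0)-Q.min(0)).round(3))
print("flange mid",((P.min(0)+P.max(0))/2).round(4))
```

```text
528 [[0.59  0.124 0.231]
 [0.594 0.127 0.245]
 [0.663 0.196 0.25 ]
 [0.671 0.205 0.261]]
211 [0.6308 0.1645 0.1534] [0.6304 0.1645] [0.073 0.073 0.007]
flange mid [0.6305 0.1649 0.2457]
```

Flange and rim centres agree within 1 mm. Descending, slowly at the end.

Request:
move_arm([
  [-1, 0, 0, 0.3, 0, 0, 0],
  [-1, 0, 0, 0.6, 0, 0, 0],
  [-1, 0, 0, 0.9, 0, 0, 0],
  [-1, 0, 0, 1.15, 0, 0, 0],
  [-1, 0, 0, 1.35, 0, 0, 0],
  [-1, 0, 0, 1.5, 0, 0, 0],
  [-1, 0, 0, 1.6, 0, 0, 0],
  [-1, 0, 0, 1.65, 0, 0, 0],
  [-1, 0, 0, 1.68, 0, 0, 0],
  [-1, 0, 0, 1.68, 0, 0, 0],
])

```text
time_s: 7.2
ee_pos: [0.632, 0.1659, 0.1866]
eef_rot: [3.141, 0.0, 2.679]
force: [0.6, -0.1, -0.5]
grip_width: 0.0318
grip_force: 20.0
```

Request:
move_arm([
  [-1, 0, 0, 0.02, 0, 0, 0],
  [-1, 0, 0, 0.04, 0, 0, 0],
  [-1, 0, 0, 0.05, 0, 0, 0],
  [-1, 0, 0, 0.05, 0, 0, 0],
])

```text
time_s: 7.6
ee_pos: [0.6319, 0.1659, 0.1839]
eef_rot: [-3.142, -0.0, 2.679]
force: [-0.0, -0.0, -1.0]
grip_width: 0.0316
grip_force: 20.0
```

Clear so far, with no contact. Creep on.

Request:
move_arm([
  [-1, 0, 0, 0.015, 0, 0, 0],
  [-1, 0, 0, 0.03, 0, 0, 0],
  [-1, 0, 0, 0.03, 0, 0, 0],
])

```text
time_s: 7.9
ee_pos: [0.6319, 0.1659, 0.1823]
eef_rot: [-3.141, -0.0, 2.679]
force: [-0.1, -0.3, -1.6]
grip_width: 0.0313
grip_force: 20.0
```

Request:
move_arm([
  [-1, 0, 0, 0.01, 0, 0, 0],
  [-1, 0, 0, 0.02, 0, 0, 0],
  [-1, 0, 0, 0.02, 0, 0, 0],
])

```text
time_s: 8.2
ee_pos: [0.632, 0.1659, 0.1815]
eef_rot: [3.142, 0.0, 2.679]
force: [-0.3, 0.5, -1.7]
grip_width: 0.0313
grip_force: 20.0
```

Request:
move_arm([
  [-1, 0, 0, 0.01, 0, 0, 0],
  [-1, 0, 0, 0.02, 0, 0, 0],
  [-1, 0, 0, 0.02, 0, 0, 0],
])

```text
time_s: 8.5
ee_pos: [0.6322, 0.166, 0.1814]
eef_rot: [3.141, 0.001, 2.679]
force: [-2.2, -1.1, 5.6]
grip_width: 0.0313
grip_force: 20.0
```

Contact on the rim at the expected height (5.6 N). Release and retreat upward.

Request:
move_arm([
  [-0.3, 0, 0, 0, 0, 0, 0],
  [-0.25, 0, 0, 0, 0, 0, 0],
  [-0.15, 0, 0, 0, 0, 0, 0],
  [0.1, 0, 0, 0, 0, 0, 0],
  [0.3, 0, 0, 0, 0, 0, 0],
  [0.3, 0, 0, 0, 0, 0, 0],
])

```text
time_s: 9.1
ee_pos: [0.6319, 0.1659, 0.1804]
eef_rot: [-3.142, -0.0, 2.679]
force: [-0.4, 0.1, -0.0]
grip_width: 0.0597
grip_force: 0.0
```

Request:
move_arm([
  [0.3, 0, 0, -0.2, 0, 0, 0],
  [0.3, 0, 0, -0.6, 0, 0, 0],
  [0.3, 0, 0, -1.2, 0, 0, 0],
  [0.3, 0, 0, -2, 0, 0, 0],
  [0.3, 0, 0, -2.6, 0, 0, 0],
  [0.3, 0, 0, -3, 0, 0, 0],
  [0.3, 0, 0, -3, 0, 0, 0],
])

```text
time_s: 9.8
ee_pos: [0.6324, 0.166, 0.3343]
eef_rot: [3.138, 0.004, 2.679]
force: [0.3, 0.1, 0.7]
grip_width: 0.0611
grip_force: 0.0
```

Run:
```python
from h import *
b,d=shoot("side","s3")
cv2.imwrite("pics/c3.png",cv2.resize(b[60:260,180:430],(750,600),interpolation=2)[:,:,::-1])
u,v=np.meshgrid(np.arange(245,300),np.arange(90,160));u=u.ravel();v=v.ravel();P=at_depth("side",np.c_[u,v],d[v,u])
for lo,hi in((.156,.168),(.198,.21)):
    Q=P[(P[:,2]>lo)&(P[:,2]<hi)&(P[:,0]<.7)];print(len(Q),((Q.min(0)+Q.max(0))/2).round(4),(Q.max(0)-Q.min(0)).round(3),np.linalg.lstsq(np.c_[Q[:,:2]-Q[:,:2].mean(0),np.ones(len(Q))],Q[:,2],rcond=None)[0].round(3))
o=ctrl.get_obs();print(o["time_s"],o["ee_pos"],o["grip_width"],o["force"])
```

```text
497 [0.6315 0.1643 0.162 ] [0.082 0.082 0.012] [0.008 0.011 0.161]
104 [0.6298 0.1632 0.2013] [0.029 0.031 0.006] [0.062 0.073 0.202]
9.85 [0.63210506 0.16594635 0.33163478] 0.06091724572279438 [ 0.70955834 -0.24249592 -0.94796625]
```

View pics/c3.png

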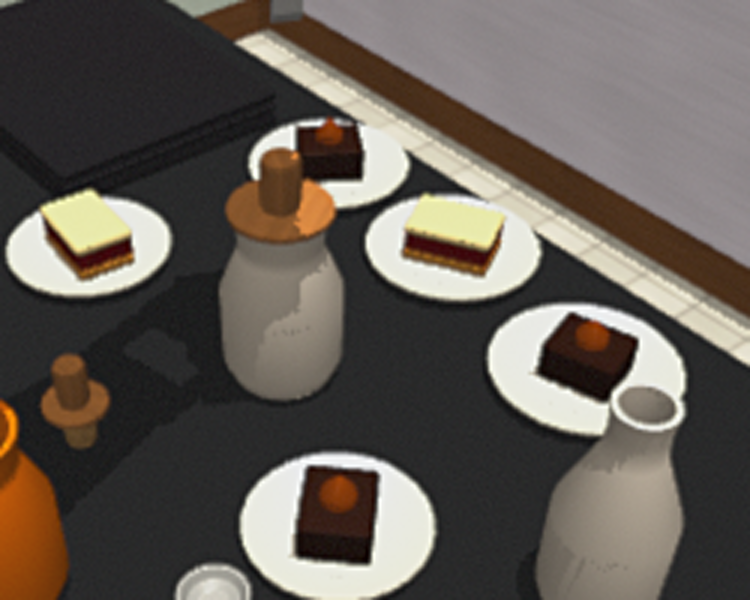

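The stopper sits flat on the carafe (flange at 280,210, top at z ≈ 0.161 and level). The carafe has not moved, and the slim pieces are untouched.

```bash
python3 -c "
from station import ctrl
print(ctrl.hand_in())"
```

```text
the job is handed in; nothing more can be done
None
```

The larger wooden stopper is upright in the wide-necked carafe with its flange flat on the rim; I released it, the carafe stayed in place, and I handed the job in at about 10 s of the allowed 38 s.

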